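# Load a pump-body blank from the chute and clamp it

## Task

Draw the bottom aluminium blank out of the gravity chute, leaving the two above it in the chute. Slide it under the bridge clamp, between the side guides and up against the end stop, then screw the clamp's knurled knob down clockwise, regripping as often as needed, until it is fully home and the foot holds the blank. Let go, and leave the other things on the bench where they are.

Things in the scene. Friction and masses are not known exactly. Their poses are not given: they have to be found in the camera images.
- chute: fixed gravity chute, grey plates on a dark plinth. Origin on the bench under the middle of the stack; z up; blanks are drawn out towards -x. Floor 60 mm above the bench; in front of the wall only a tongue 28 mm wide, to x = -202 mm, bears the blank, so fingertips may reach down beside it (free to 12 mm over the bench). Side plates: inner faces y = +-22 mm, top at 175 mm. When the bottom blank is out, the others drop down by themselves
- chute_slot (a point): middle of the slot's lower edge, on the chute's floor under the outer face of its front wall (82 mm in front of the chute's origin); axes as the chute's. The wall is 6 mm thick and hangs from 175 mm down to 87 mm above the bench: the slot is 27 mm high, so only the bottom blank passes
- blank_low_mid (a point): bottom blank: aluminium block 140 x 40 x 24 mm (x, y, z), about 0.22 kg, bores drawn on top; this point is its centre, 12 mm above its underside. Lies along the chute's x, sticking out about 45 mm in front of the wall. The stack leaves a gripper room only if it leans back some 20 to 25 degrees to the chute's -x; grip across the width near the free end; once drawn about 95 mm its rear is clear of the wall; draw on before lifting
- blank_2_mid (a point): second blank, flat in the chute on the bottom one: aluminium block 140 x 40 x 24 mm (x, y, z), about 0.22 kg, bores drawn on top; this point is its centre, 12 mm above its underside. It must stay in the chute
- blank_3_mid (a point): third blank, on the second one: aluminium block 140 x 40 x 24 mm (x, y, z), about 0.22 kg, bores drawn on top; this point is its centre, 12 mm above its underside. It must stay in the chute
- clamp: fixed bridge clamp. Origin on the bench under the seat; z up; x along the channel to the stop (face at x = +70 mm), open to -x. Bed 60 mm high, 100 mm wide from x = -22 to +85 mm; from -130 to -22 mm a tongue 28 mm wide, fingers pass beside it (free to 30 mm over the bench). Guides 8 mm high, inner faces y = +-22.5 mm, x = -6 to +67 mm, flared in front. Enter the blank from 90 mm short of the stop
- bridge (a point): middle of the clamp's grey crossbar, 34 x 84 x 20 mm (x, y, z), z along the screw's axis. Bar and legs lean 25 degrees from vertical towards the clamp's -x; the legs (28 x 16 mm, inner faces y = +-26 mm) run from the bar's ends down to the bed, beside the channel. The blank slides between the legs, under bar and foot
- seat (a point): where the blank's centre must come to lie: 72 mm above the clamp's origin, axes as the clamp's. The blank then lies on the bed, one end at the end stop, long axis along x (either way round)
- knob_mid (a point): centre of the clamp's knurled steel knob, 50 mm diameter, 32 mm high. Its z is the screw's axis, outwards: 25 degrees from vertical, leaning to the clamp's -x. Turning moves it 2.2 mm along -z per rad, 17.6 mm in all. When home, 18 mm are left from its underside to the boss on the bridge (17 mm radius), 23 mm to the crossbar. Can be gripped at any angle round its axis
- screw (a joint): turn of the knob in rad: 0 backed right off, 8.0 fully home against its stop, where the foot presses on the blank. Clockwise seen from the knob's outer end increases it and drives the foot down. Starts between 0 and 1.5. Friction torque 0.12 N m; it stays where it is left
- foot: steel foot at the screw's lower end, 24 mm across; origin at the middle of its underside. Home, it is 84 mm above the bench and 52 mm beyond the seat (clamp's +x); at the start it is 13 to 16 mm higher and 6 to 8 mm nearer, clear of a blank sliding in
- spanner: loose open-ended spanner lying between chute and clamp; leave it
- flange: loose aluminium flange, 80 mm across, 40 mm high, between chute and clamp; leave it
- spray: loose blue spray can, 56 mm across, 170 mm high, standing on the left; leave it
- mallet: loose hammer lying on the left; leave it
- driver: loose screwdriver lying on the right; leave it
- parts_bin: open blue bin 180 x 130 x 80 mm on the right; leave it
There are look-alikes about, which are no part of the job. Leave any blue or turquoise look-alike of the part that bears blank_low_mid alone.

How it is judged:
By the outcome, as a careful person would: the job done as asked, in the order asked, and still so for the second after the job is handed in, with the robot touching nothing.
It also fails if it takes over 72 s, if anything falls off the work surface, if the arm or the gripper's body presses on something with over 40 N, if the wrist force passes 120 N, or if a joint passes its speed limit or range.

## Robot

A 6-joint arm with a two-finger parallel gripper is mounted at the origin on the work surface. World frame = base frame: x ahead of the robot, y to its left, z up, the work surface at z = 0. Lengths are in m, angles in rad, forces in N, time in s.
With the tool pointing down it reaches from about 0.275 to 0.85 m from the base axis. Payload 5.2 kg.
Tool frame: the origin (TCP) lies on the centre line of the jaws, within the pads' length; the fingertips stand r.finger_overhang ahead of it and the grasp point (between the pads) is the TCP (r.finger_overhang is the distance from the TCP to the fingertips, in m); z points along the fingers, y is the line along which they close (so a half turn about z gives the same grasp; the last joint's range is limited). The gripper opens to 85 mm and grips with 20 to 120 N. Pads are 22 mm wide; open, the fingers measure 114 mm over their backs; the gripper's body (76 mm by 85 mm) begins 54 mm behind the grasp point. The pads swing forward as they close: fully open they stand 13 mm farther back than shut.
Start: joints at [0.971, 0.259, 1.535, -0, 1.348, -0.203], TCP at [0.213, 0.507, 0.25] pointing down, gripper open.
Joint ranges: [-3.14, 3.14], [-0.91, 2.08], [0.19, 2.58], [-1.22, 4.36], [0.22, 2.71], [-3.12, 3.12]. Speed limits (rad/s): [2.57, 2.57, 3.14, 3.14, 3.14, 3.14].

## Interface

Orientations are given as a unit quaternion [w, x, y, z].
In Python, from plant import r, optics gives the robot as it stands.
- The arm moves only by the shell command python3 -m crank 'ROWS'. ROWS is text: rows parted by semicolons, each of 7 numbers parted by spaces: the turn, a rotation vector about the tool's x, y, z in degrees, then the shift along the tool's x, y, z in cm, then the finger opening in cm, from 0 to 8.54. In form: rx ry rz dx dy dz claw; .... A call has 1 to 10 rows; each row is the pose to reach, as a shift and turn from the pose commanded when the call began, along the tool's axes at that moment; what a row does not reach only later rows make up. A row lasts 1/12 s, in which the tool goes at most 41.7 mm and 7.16 degrees, less where a joint would pass 70% of its speed; a pose out of reach is approached as far as the arm can. A call with a gripper value outside its range is refused whole. The fingers move at their own pace and stop on an object; the grip force is fixed at half the most. Time passes only in rows, so rows that repeat a pose let the fingers close. It gives the time, the measured TCP pose, the force, the opening and the grip force at its end, in the units of the state.
- r.state(): the state, without advancing time (a new reading comes with each control period).
- optics.snapshot(name): name is "side" or "top" or "wrist"; returns the picture (480x640x3 uint8, red, green, blue); there is no depth.
- optics.camera_info(name): a dict with "fx", "fy", "cx", "cy" (pixels), "rvec" (rotation vector, rad) and "tvec" (3), from world to camera coordinates, as OpenCV has them. Camera axes: x right, y down, z forward; pixel columns grow to the right and rows downward; lengths in m; the calibration is good to about 2 mm. A picture is of the moment at which its call begins: read the wrist's pose just before it. camera_info takes no time and is no camera call; for the wrist camera it gives the pose at the moment of the call.
- r.hand_in(): hands the job in; it is judged then, once.
The state is a dict: "t": time; "qpos": joint angles; "joint_velocities": joint speeds; "effort": joint torques, N m; "position": TCP position; "tool_rot": TCP orientation; "force": force on the tool from outside, world axes, zero at the start; "wrist_torque": the same for the moment, N m; "gripper_width": finger opening in m; "finger_force": force on a finger pad.
Only numpy, scipy, OpenCV 4.12 (cv2) and the standard library are available. Lean on these libraries where they do the work, as an engineer would, in place of code of your own. Each camera call takes 0.05 s, during which the arm holds its last target. There are 200 camera calls.

## Working session

There is one attempt and no reset: what is moved stays moved. The work goes in short steps, Python scripts to look and compute and a shell command to move; the robot and the scene stay as the last step left them, time stands still between calls to the robot, and variables do not carry over. Pictures are saved under pics/ and viewed, at most 10 in all, crops included, and the job is handed in when it is done.

```bash
ls; mkdir -p pics; python3 - <<'E'
from plant import r, optics
import cv2
print(r.state(), r.finger_overhang)
for n in ["side","top"]:
    cv2.imwrite(f"pics/{n}0.png", optics.snapshot(n)[:,:,::-1]); print(n,optics.camera_info(n))
E
```

```text
pics
{'t': 0.0, 'qpos': array([ 9.71183504e-01,  2.59331482e-01,  1.53608481e+00,  2.17585770e-05,
        1.34801490e+00, -2.02784532e-01]), 'joint_velocities': array([-1.57737404e-05, -8.47113017e-04, -1.57509601e-03, -1.62026636e-04,
       -7.39057331e-04, -1.19623447e-03]), 'effort': array([-6.01967798e-06, -4.46041811e+01, -2.90571213e+01, -4.26673851e-04,
        1.20157131e-02,  1.55314763e-05]), 'position': array([0.21224947, 0.5068562 , 0.24948018]), 'tool_rot': array([-3.68761955e-04,  1.97117122e-01,  9.80379516e-01, -8.42133261e-04]), 'force': array([-1.09765568, -0.38573872,  0.25170053]), 'wrist_torque': array([-0.03844906,  0.03618616,  0.00627809]), 'finger_force': 0.0, 'gripper_width': 0.08514270293470352} 0.019
side {'fx': 577.5774816558749, 'fy': 577.5774816558749, 'cx': 321.4610700667854, 'cy': 241.77394624953442, 'rvec': array([ 2.24107012, -0.61087244,  0.28110573]), 'tvec': array([-0.45216357,  0.27024143,  1.23398531])}
top {'fx': 491.7461873954565, 'fy': 491.7461873954565, 'cx': 319.2372752105932, 'cy': 241.2409309175389, 'rvec': array([ 2.11294931, -2.1751695 ,  0.15804664]), 'tvec': array([0.02390588, 0.5256758 , 1.30007435])}
```

View pics/side0.png

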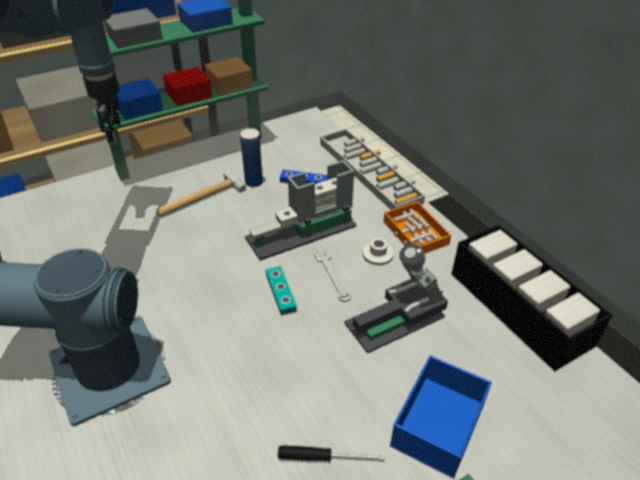

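View pics/top0.png

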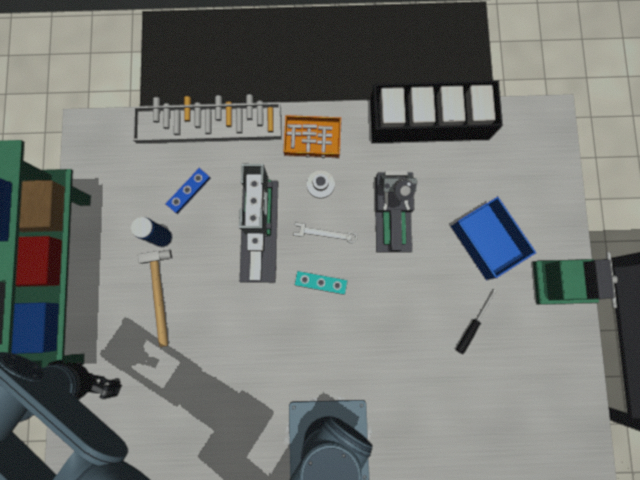

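Candidates for the bottom blank: the grey block in the chute mouth (side 287,214; top 256,242), the turquoise block (top 321,283) and the blue block (top 188,190). The last two are look-alikes, so I choose the grey one. Next is one close crop of the chute and clamp.

```bash
python3 - <<'E'
import cv2, numpy as np
t=cv2.imread("pics/top0.png"); s=cv2.imread("pics/side0.png")
R=lambda im,x,y,w,h,W,H: cv2.resize(im[y:y+h,x:x+w],(W,H),interpolation=cv2.INTER_CUBIC)
m=np.zeros((600,800,3),np.uint8)
m[:560,:240]=R(t,230,155,60,140,240,560)
m[:400,240:480]=R(t,365,165,60,100,240,400)
m[:300,480:]=R(s,240,155,128,120,320,300)
m[300:,480:]=R(s,338,235,128,120,320,300)
cv2.imwrite("pics/m0.png",m)
E
```

```text
(no output)
```

View pics/m0.png

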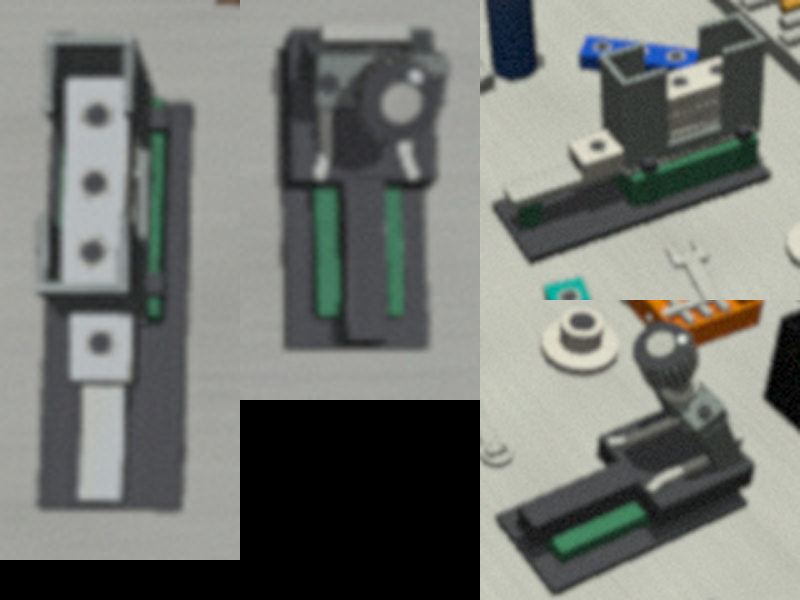

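The crop shows the grey bottom blank sticking out under the chute wall: bore at top (255,241), side (287,213), free end towards the robot. The knob top is at top (405,191), side (410,253). The choice is confirmed, so I triangulate.

```bash
cat > h.py <<'E'
import numpy as np, cv2
from scipy.spatial.transform import Rotation as Ro
def PM(c):
    K=np.array([[c["fx"],0,c["cx"]],[0,c["fy"],c["cy"]],[0,0,1.]])
    return K@np.c_[cv2.Rodrigues(np.array(c["rvec"]))[0],c["tvec"]]
def tri(c1,p1,c2,p2):
    X=cv2.triangulatePoints(PM(c1),PM(c2),np.array(p1,float).reshape(2,1),np.array(p2,float).reshape(2,1)); return (X[:3]/X[3]).ravel()
def plane(c,p,z):
    P=PM(c); A=np.c_[P[:,0],P[:,1],P[:,2]*z+P[:,3]]; X=np.linalg.solve(A,[p[0],p[1],1]); return X[:2]/X[2]
def proj(c,X):
    q=PM(c)@np.r_[X,1]; return q[:2]/q[2]
E
python3 - <<'E'
from h import *; from plant import r,optics
np.set_printoptions(precision=4,suppress=True)
t,s=optics.camera_info("top"),optics.camera_info("side")
T=lambda x,y:(230+x/4,155+y/4); C=lambda x,y:(365+(x-240)/4,165+y/4)
S1=lambda x,y:((x-480)/2.5+240,155+y/2.5); S2=lambda x,y:((x-480)/2.5+338,235+(y-300)/2.5)
print("bore",tri(t,T(99,343),s,S1(598,145)), "knobtop",tri(t,C(400,103),s,S2(662,345)))
for n,p,z in [("bore",T(99,343),.084),("freeL",T(70,381),.084),("freeR",T(130,381),.084),("tongueL",T(78,500),.06),("tongueR",T(122,500),.06),("b3 bores",T(97,115),.132),("",T(94,183),.132),("",T(92,252),.132),("wallL",T(40,293),.175),("wallR",T(130,288),.175),
 ("c tongL",C(345,342),.06),("c tongR",C(385,342),.06),("bedL",C(282,183),.06),("bedR",C(437,187),.06)]: print(n,plane(t,p,z))
E
```

```text
bore [0.5266 0.1776 0.0857] knobtop [ 0.6192 -0.202   0.2085]
bore [0.5257 0.1783]
freeL [0.501  0.1976]
freeR [0.4999 0.1582]
tongueL [0.4246 0.1964]
tongueR [0.4238 0.1672]
b3 bores [0.6669 0.1719]
 [0.6221 0.1742]
 [0.5771 0.1759]
wallL [0.5438 0.2023]
wallR [0.5453 0.147 ]
c tongL [ 0.4924 -0.1829]
c tongR [ 0.4916 -0.2096]
bedL [ 0.6019 -0.1458]
bedR [ 0.5961 -0.2503]
```

```bash
cat >> h.py <<'E'
np.set_printoptions(precision=4,suppress=True)
def q2R(q): return Ro.from_quat(np.r_[q[1:],q[0]])
def fr(o,yaw): return np.array(o,float),Ro.from_euler('z',yaw,degrees=True)
CH=fr((.626,.173,0),-2.5); CL=fr((.622,-.199,0),-2.0)
def leanR(F,lean,spin=0): # tool z = (sin,0,-cos) in frame F, tool y = +F.y, spin about tool z
    s,c=np.sin(np.radians(lean)),np.cos(np.radians(lean))
    return F[1]*Ro.from_matrix(np.array([[-c,0,s],[0,1,0],[-s,0,-c]]))*Ro.from_euler('z',spin,degrees=True)
def row(p,Rt,st=None):
    from plant import r
    st=st or r.state(); R=q2R(st["tool_rot"])
    print("row rot",np.degrees((R.inv()*Rt).as_rotvec()).round(1),"cm",(100*R.inv().apply(np.array(p)-st["position"])).round(2),
      "| t",round(st["t"],2),"F",st["force"].round(1),"w",round(st["gripper_width"],4),"ff",round(st["finger_force"],1),"q",st["qpos"].round(2))
def W(F,p): return F[0]+F[1].apply(p)
E
python3 - <<'E'
from h import *; from plant import r,optics
R=leanR(CH,23); g=W(CH,(-.114,0,.072)); row(g-R.as_matrix()[:,2]*.12,R)
st=r.state(); c=optics.camera_info("wrist"); Rc=cv2.Rodrigues(c["rvec"])[0]; p=-Rc.T@c["tvec"]
print(q2R(st["tool_rot"]).inv().apply(p-st["position"]), (q2R(st["tool_rot"]).inv().as_matrix()@Rc.T))
E
```

```text
row rot [ -4.2 -22.8 -19.9] cm [-35.97 -20.36   6.73] | t 0.1 F [-0.3 -1.1  0.3] w 0.0854 ff 0.0 q [ 0.97  0.26  1.54 -0.    1.35 -0.2 ]
[ 0.0737  0.0006 -0.1234] [[ 0.0002 -0.956  -0.2934]
 [ 1.      0.0004 -0.0006]
 [ 0.0007 -0.2934  0.956 ]]
```

```bash
python3 -m crank '-1 -5 -5 -9 -5 1.7 8.5; -2 -11 -10 -18 -10 3.4 8.5; -3 -17 -15 -27 -15 5 8.5; -4.2 -22.8 -19.9 -35.97 -20.36 6.73 8.5; -4.2 -22.8 -19.9 -35.97 -20.36 6.73 8.5; -4.2 -22.8 -19.9 -35.97 -20.36 6.73 8.5; -4.2 -22.8 -19.9 -35.97 -20.36 6.73 8.5; -4.2 -22.8 -19.9 -35.97 -20.36 6.73 8.5; -4.2 -22.8 -19.9 -35.97 -20.36 6.73 8.5; -4.2 -22.8 -19.9 -35.97 -20.36 6.73 8.5'; python3 - <<'E'
from h import *; from plant import r,optics
R=leanR(CH,23); g=W(CH,(-.114,0,.072)); row(g-R.as_matrix()[:,2]*.12,R)
E
```

```text
t: 0.93
position: [0.4648, 0.1803, 0.1831]
tool_rot: [0.2, 0.022, 0.98, -0.003]
force: [0.5, 1.0, -0.1]
gripper_width: 0.0851
finger_force: 0.0
row rot [ 0.1  0.1 -0.1] cm [-0.02 -0.03  0.08] | t 0.93 F [ 0.5  1.  -0.1] w 0.0851 ff 0.0 q [ 0.21  0.05  2.04 -0.16  0.66 -1.21]
```

```bash
python3 - <<'E'
from h import *; from plant import r,optics; import pickle
c=optics.camera_info("wrist"); im=optics.snapshot("wrist")[:,:,::-1].copy(); pickle.dump(c,open("w1.pkl","wb"))
for n,p in [("bore",(-.102,0,.084)),("fl",(-.127,.02,.084)),("fr",(-.127,-.02,.084)),("tl",(-.202,.014,.06)),("tr",(-.202,-.014,.06))]:
    q=proj(c,W(CH,p)); print(n,q.round(1)); cv2.drawMarker(im,tuple(int(v) for v in q.round()),(0,0,255),0,8,1)
cv2.imwrite("pics/w1.png",im)
E
```

```text
bore [310.4 262.7]
fl [339.9 235.9]
fr [280.8 236. ]
tl [333.8 112.1]
tr [286.5 112.1]
```

View pics/w1.png

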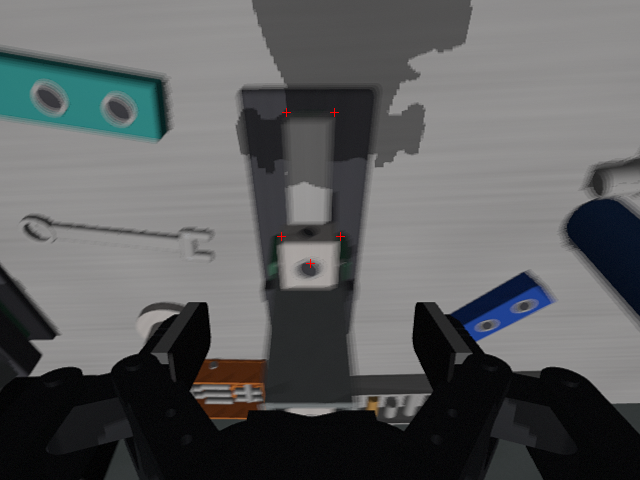

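The bore shows at (309,268) and the free-end corners at (279/338,242), about 5 px off the prediction, i.e. about 3 mm further in +x. I correct by half of that and grasp.

```bash
sed -i 's/CH=fr((.626,.173,0)/CH=fr((.628,.1725,0)/' h.py; python3 - <<'E'
from h import *
R=leanR(CH,23); row(W(CH,(-.114,0,.072)),R)
E
python3 -m crank '0 0 0 -0.2 -0.1 4 8.5; 0 0 0 -0.2 -0.1 8 8.5; 0 0 0 -0.2 -0.1 11 8.5; 0 0 0 -0.2 -0.1 12 8.5; 0 0 0 -0.2 -0.1 12 8.5; 0 0 0 -0.2 -0.1 12 3; 0 0 0 -0.2 -0.1 12 3; 0 0 0 -0.2 -0.1 12 3; 0 0 0 -0.2 -0.1 12 3; 0 0 0 -0.2 -0.1 12 3'
```

```text
row rot [-0.2  0.2 -0.3] cm [ 0.26  0.56 11.91] | t 0.98 F [ 3.1 -2.6 -0.4] w 0.0849 ff 0.0 q [ 0.2   0.05  2.04 -0.16  0.66 -1.22]
t: 1.82
position: [0.5134, 0.1798, 0.0758]
tool_rot: [0.201, 0.022, 0.979, -0.003]
force: [-3.3, -0.0, 8.3]
gripper_width: 0.0389
finger_force: 60.4
```

```bash
python3 -m crank '0 0 0 0 0 0 3; 0 0 0 0 0 0 3; 0 0 0 0 0 0 3; 0 0 0 0 0 0 3'; python3 - <<'E'
from h import *; from plant import r
R=leanR(CH,23); row(W(CH,(-.114,0,.072)),R); print(q2R(r.state()["tool_rot"]).inv().apply(CH[1].apply([-.12,0,0]))*100)
E
```

```text
t: 2.15
position: [0.5135, 0.1798, 0.0759]
tool_rot: [0.201, 0.022, 0.979, -0.003]
force: [-5.0, 0.7, 7.2]
gripper_width: 0.0392
finger_force: 60.4
row rot [ 0.2  0.2 -0.1] cm [ 0.08 -0.23  0.38] | t 2.15 F [-5.   0.7  7.2] w 0.0392 ff 60.4 q [ 0.19  0.3   2.08 -0.24  0.38 -1.14]
[11.0258 -0.0021 -4.7363]
```

```bash
python3 -m crank '0 0 0 0.92 0 -0.39 3; 0 0 0 1.84 0 -0.79 3; 0 0 0 3.22 0 -1.38 3; 0 0 0 4.6 0 -1.98 3; 0 0 0 5.98 0 -2.57 3; 0 0 0 7.36 0 -3.16 3; 0 0 0 8.28 0 -3.56 3; 0 0 0 9.2 0 -3.95 3; 0 0 0 10.12 0 -4.35 3; 0 0 0 11.03 0 -4.74 3'; python3 -m crank '0 0 0 0 0 0 3; 0 0 0 0 0 0 3; 0 0 0 0 0 0 3'; python3 - <<'E'
from h import *; from plant import r,optics
R=leanR(CH,23); row(W(CH,(-.234,0,.072)),R)
for n in ["side","top"]: cv2.imwrite(f"pics/{n}1.png", optics.snapshot(n)[:,:,::-1])
t=cv2.imread("pics/top1.png"); s=cv2.imread("pics/side1.png")
m=np.hstack([cv2.resize(s[140:290,210:370],(480,450),interpolation=2),cv2.resize(t[150:300,215:305],(270,450),interpolation=2)])
cv2.imwrite("pics/m1.png",m)
E
```

```text
t: 2.98
position: [0.3944, 0.1853, 0.0757]
tool_rot: [0.202, 0.022, 0.979, -0.002]
force: [5.2, 0.4, 4.9]
gripper_width: 0.0387
finger_force: 62.9
t: 3.23
position: [0.3927, 0.1852, 0.0754]
tool_rot: [0.201, 0.021, 0.979, -0.003]
force: [-10.5, 1.8, 22.4]
gripper_width: 0.0389
finger_force: 65.6
row rot [ 0.2  0.2 -0.1] cm [-0.02 -0.24  0.38] | t 3.23 F [-10.5   1.8  22.4] w 0.0389 ff 65.6 q [ 0.28  0.15  2.3  -0.39  0.33 -0.9 ]
```

View pics/m1.png

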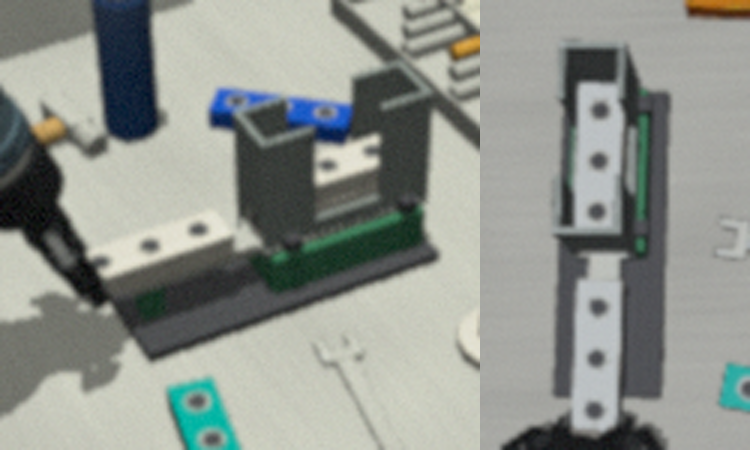

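The blank is fully out on the tongue, held at its free end, and the two others have dropped and are staying in the chute. Next I lift and carry it to in front of the clamp.

```bash
python3 - <<'E'
from h import *; from plant import r,optics
t,s=optics.camera_info("top"),optics.camera_info("side"); st=r.state()
for a in [(599,307),(597,358),(594,410)]: print(plane(t,(215+(a[0]-480)/3,150+a[1]/3),.084))
print(tri(t,(215+117/3,150+358/3),s,(210+150/3,140+246/3)), st["position"])
R=leanR(CL,23); row(st["position"]+[0,0,.08],q2R(st["tool_rot"])); row(W(CL,(-.177,0,.155)),R)
E
python3 -m crank '0 0 0 -0.3 0 -0.8 3; 0 0 0 -0.9 0 -2 3; 0 0 0 -2 0 -4.6 3; 0 0 0 -3.1 0 -7.4 3; 0 0 0 -3.1 0 -7.4 3'
python3 - <<'E'
from h import *; from plant import r,optics
R=leanR(CL,23); row(W(CL,(-.177,0,.155)),R)
E
```

```text
[0.495  0.1788]
[0.4503 0.181 ]
[0.4053 0.184 ]
[0.4507 0.1806 0.0855] [0.3927 0.1852 0.0754]
row rot [0. 0. 0.] cm [-3.15  0.03 -7.35] | t 3.33 F [-9.5  2.2 22.1] w 0.0393 ff 65.6 q [ 0.28  0.15  2.3  -0.39  0.33 -0.9 ]
row rot [-0.   0.2 -0.5] cm [ -9.5  -37.51  -4.73] | t 3.33 F [-9.5  2.2 22.1] w 0.0393 ff 65.6 q [ 0.28  0.15  2.3  -0.39  0.33 -0.9 ]
t: 3.75
position: [0.3932, 0.185, 0.158]
tool_rot: [0.202, 0.022, 0.979, -0.002]
force: [1.2, 0.9, -1.5]
gripper_width: 0.0387
finger_force: 62.4
row rot [ 0.   0.3 -0.6] cm [ -6.23 -37.52   2.84] | t 3.75 F [ 1.2  0.9 -1.5] w 0.0387 ff 62.4 q [ 0.28 -0.03  2.2  -0.22  0.59 -1.09]
```

```bash
python3 -m crank '0 0 0 -0.6 -3 0.3 3; 0 0 0 -1.2 -7 0.6 3; 0 0 0 -2 -11 0.9 3; 0 0 -0.5 -2.6 -15 1.2 3; 0 0 -0.5 -3.3 -19 1.5 3; 0 0.3 -0.6 -4 -23 1.8 3; 0 0.3 -0.6 -5 -28 2.2 3; 0 0.3 -0.6 -5.8 -33 2.6 3; 0 0.3 -0.6 -6.23 -36 2.84 3; 0 0.3 -0.6 -6.23 -37.5 2.84 3'; python3 -m crank '0 0 0 0 0 0 3; 0 0 0 0 0 0 3; 0 0 0 0 0 0 3; 0 0 0 0 0 0 3'
python3 - <<'E'
from h import *; from plant import r,optics; import pickle
R=leanR(CL,23); row(W(CL,(-.177,0,.155)),R)
c=optics.camera_info("wrist"); im=optics.snapshot("wrist")[:,:,::-1].copy(); pickle.dump(c,open("w2.pkl","wb"))
cv2.imwrite("pics/w2.png",im); print(r.state()["position"])
for n,p in [("tl",(-.13,.014,.06)),("tr",(-.13,-.014,.06)),("bedL",(-.022,.05,.06)),("bedR",(-.022,-.05,.06)),("knob",(-.003,0,.2085))]: print(n,proj(c,W(CL,p)).round(1))
E
```

```text
t: 4.58
position: [0.4417, -0.1835, 0.1497]
tool_rot: [0.196, 0.018, 0.981, -0.002]
force: [-0.4, 0.6, -2.8]
gripper_width: 0.039
finger_force: 62.6
t: 4.92
position: [0.4423, -0.1807, 0.1502]
tool_rot: [0.196, 0.016, 0.981, -0.002]
force: [0.6, 0.0, -1.7]
gripper_width: 0.0394
finger_force: 63.0
row rot [ 0.1 -0.4  0.1] cm [-0.48 -1.21 -0.32] | t 4.92 F [ 0.6  0.  -1.7] w 0.0394 ff 63.0 q [-0.83  0.06  2.13  0.43  0.72 -2.66]
[ 0.4427 -0.1807  0.1507]
tl [313.6 263.4]
tr [272.8 263.3]
bedL [353.5 352.4]
bedR [240.4 352.4]
knob [290.2 592.3]
```

View pics/w2.png

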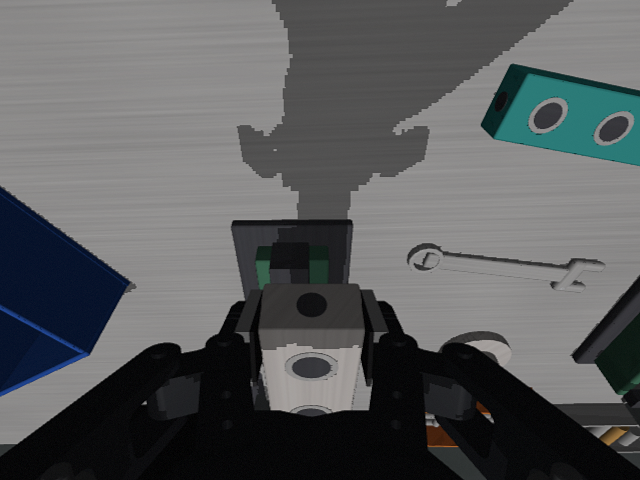

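In the picture the tongue's end edge is at about u 271..310, v 268, and the held blank's rear face is at u 262..361, v 285. I calibrate the wrist-camera bias with the first wrist view, where the grip gave the true blank position.

```bash
python3 - <<'E'
from h import *; import pickle
c1,c2=[pickle.load(open(f"w{i}.pkl","rb")) for i in (1,2)]
a=cv2.imread("pics/w1.png",0).astype(int); b=cv2.imread("pics/w2.png",0).astype(int)
def ed(im,v,u0,u1):
    g=cv2.GaussianBlur(im[v-2:v+3].mean(0).reshape(1,-1).astype(np.float32),(5,1),0).ravel(); d=np.gradient(g); 
    return [(u,round(float(d[u]),1)) for u in range(u0,u1) if abs(d[u])>4 and abs(d[u])>=max(abs(d[u-1]),abs(d[u+1]))]
for v in (250,275): print("w1",v,ed(a,v,260,360))
for v in (205,): print("w1 tongue",v,ed(a,v,260,360))
for v in (255,275): print("w2",v,ed(b,v,225,365))
print("w2 col",ed(b.T,290,215,300), "w1 col tongue",ed(a.T,310,90,260))
E
```

```text
w1 250 [(260, -12.5), (272, -4.6), (276, 18.1), (333, -8.8), (340, -18.5), (352, 4.1), (358, 15.4)]
w1 275 [(264, -14.4), (272, -4.0), (279, 15.3), (297, -6.6), (304, -6.3), (315, 11.2), (338, -18.5), (355, 14.2)]
w1 tongue 205 [(285, 10.6), (289, 9.4), (331, -16.0)]
w2 255 [(236, -26.4), (256, -8.3), (346, 7.4), (350, 27.5)]
w2 275 [(240, -26.5), (258, 7.5), (269, -8.7), (290, -7.9), (309, 6.1), (327, -4.1), (343, 8.2), (349, 26.9)]
w2 col [(219, -39.3), (225, 9.9), (228, -5.7), (269, 6.7)] w1 col tongue [(117, 6.5), (184, 17.2), (224, -21.5), (236, 9.4), (242, 18.5)]
```

```bash
python3 - <<'E'
from h import *; import pickle
c1,c2=[pickle.load(open(f"w{i}.pkl","rb")) for i in (1,2)]
print("blank", plane(c1,(308.3,250),.084),plane(c1,(308.5,275),.084),"free end",plane(c1,(308.5,242),.084))
print("ch tongue",plane(c1,(309,205),.06),plane(c1,(310,117),.06))
print("cl tongue",plane(c2,(289,269),.06),plane(c2,(289,275),.06),"plinth top?",plane(c2,(293,255),.012),plane(c2,(294.5,275),.012),plane(c2,(293,222),.012))
E
```

```text
blank [0.5118 0.1765] [0.5367 0.1754] free end [0.5044 0.177 ]
ch tongue [0.4902 0.178 ] [0.4271 0.1816]
cl tongue [ 0.4974 -0.1978] [ 0.5033 -0.1982] plinth top? [ 0.5274 -0.1988] [ 0.5517 -0.1991] [ 0.4923 -0.1965]
```

```bash
sed -i 's/CL=fr((.622,-.199,0)/CL=fr((.6235,-.201,0)/' h.py; python3 - <<'E'
from h import *
R=leanR(CL,23); row(W(CL,(-.148,0,.10)),R); row(W(CL,(-.148,0,.0785)),R)
E
```

```text
row rot [ 0.1 -0.4  0.1] cm [-1.13 -1.41  5.96] | t 4.97 F [ 0.6  1.1 -3.3] w 0.0391 ff 63.0 q [-0.83  0.06  2.13  0.43  0.72 -2.66]
row rot [ 0.1 -0.4  0.1] cm [-0.3  -1.41  7.95] | t 4.97 F [ 0.6  1.1 -3.3] w 0.0391 ff 63.0 q [-0.83  0.06  2.13  0.43  0.72 -2.66]
```

```bash
python3 -m crank '0.1 -0.4 0.1 -0.4 -0.6 2 3; 0.1 -0.4 0.1 -0.8 -1.2 4.5 3; 0.1 -0.4 0.1 -1.13 -1.41 5.96 3; 0.1 -0.4 0.1 -1.13 -1.41 5.96 3; 0.1 -0.4 0.1 -0.7 -1.41 7 3; 0.1 -0.4 0.1 -0.3 -1.41 7.95 3;0.1 -0.4 0.1 -0.3 -1.41 7.95 3; 0.1 -0.4 0.1 -0.3 -1.41 7.95 3'
python3 - <<'E'
from h import *; from plant import r,optics; import pickle
R=leanR(CL,23); row(W(CL,(-.148,0,.0765)),R); print(r.state()["position"])
for n in ["side","top"]: cv2.imwrite(f"pics/{n}2.png", optics.snapshot(n)[:,:,::-1])
t=cv2.imread("pics/top2.png"); s=cv2.imread("pics/side2.png")
m=np.hstack([cv2.resize(s[220:370,330:460],(468,540),interpolation=2),cv2.resize(t[165:300,365:445],(320,540),interpolation=2)])
cv2.imwrite("pics/m2.png",m)
E
```

```text
t: 5.63
position: [0.4763, -0.1971, 0.0798]
tool_rot: [0.2, 0.017, 0.98, -0.004]
force: [1.1, 0.8, -2.4]
gripper_width: 0.0389
finger_force: 63.0
row rot [-0.1  0.1  0. ] cm [0.2  0.12 0.27] | t 5.63 F [ 1.1  0.8 -2.4] w 0.0389 ff 63.0 q [-0.79  0.25  2.14  0.57  0.52 -2.79]
[ 0.4763 -0.1971  0.0798]
```

View pics/m2.png

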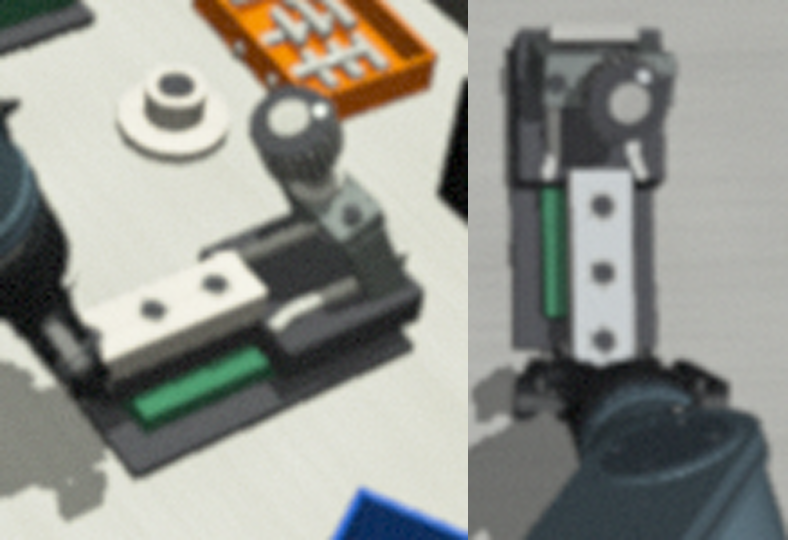

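The blank sits in line with the channel (top crop: blank centre 600, guide flares centred at 599), just above the tongue. I lower it and slide it in.

```bash
python3 -m crank '0 0 0 0.2 0.1 0.25 3; 0 0 0 0.2 0.1 0.25 3; 0 0 0 -1 0.1 0.77 3; 0 0 0 -2.2 0.1 1.28 3; 0 0 0 -3.4 0.1 1.8 3; 0 0 0 -4.6 0.1 2.3 3; 0 0 0 -5.4 0.1 2.65 3; 0 0 0 -5.4 0.1 2.65 3'
python3 - <<'E'
from h import *
R=leanR(CL,23); row(W(CL,(-.058,0,.0765)),R)
E
```

```text
t: 6.4
position: [0.5381, -0.1999, 0.0769]
tool_rot: [0.201, 0.017, 0.979, -0.005]
force: [0.1, -0.3, -2.4]
gripper_width: 0.0391
finger_force: 63.0
row rot [-0.2  0.2  0. ] cm [-2.5   0.19  1.12] | t 6.4 F [ 0.1 -0.3 -2.4] w 0.0391 ff 63.0 q [-0.69  0.33  2.01  0.5   0.52 -2.64]
```

```bash
python3 -m crank '0 0 0 0.08 0.1 0.18 3; 0 0 0 0.08 0.15 0.18 3; 0 0 0 -0.9 0.15 0.6 3; 0 0 0 -1.8 0.15 0.98 3; 0 0 0 -2.4 0.15 1.23 3; 0 0 0 -2.6 0.15 1.32 3; 0 0 0 -2.6 0.15 1.32 3'
python3 - <<'E'
from h import *
R=leanR(CL,23); row(W(CL,(-.058,0,.0765)),R)
E
```

```text
t: 6.98
position: [0.5662, -0.2, 0.0759]
tool_rot: [0.202, 0.018, 0.979, -0.006]
force: [-1.0, 0.7, 4.5]
gripper_width: 0.0388
finger_force: 64.0
row rot [-0.3  0.3 -0. ] cm [ 0.04  0.1  -0.08] | t 6.98 F [-1.   0.7  4.5] w 0.0388 ff 64.0 q [-0.66  0.37  1.96  0.47  0.52 -2.56]
```

Resting on the bed; I push the last few mm onto the stop and watch the x force.

```bash
python3 -m crank '0 0 0 -0.2 0 0.08 3; 0 0 0 -0.35 0 0.15 3; 0 0 0 -0.35 0 0.15 3; 0 0 0 -0.35 0 0.15 3';python3 -m crank '0 0 0 -0.2 0 0.08 3; 0 0 0 -0.35 0 0.15 3; 0 0 0 -0.35 0 0.15 3; 0 0 0 -0.35 0 0.15 3'
```

```text
t: 7.32
position: [0.5668, -0.1999, 0.0759]
tool_rot: [0.2, 0.018, 0.98, -0.005]
force: [-25.5, -2.5, 22.7]
gripper_width: 0.0388
finger_force: 67.3
t: 7.65
position: [0.5671, -0.1999, 0.0757]
tool_rot: [0.198, 0.018, 0.98, -0.005]
force: [-53.2, -5.5, 41.7]
gripper_width: 0.0393
finger_force: 71.2
```

```bash
python3 -m crank '0 0 0 0.3 0 -0.15 3; 0 0 0 0.5 0 -0.25 3; 0 0 0 0.5 0 -0.25 3; 0 0 0 0.5 0 -0.25 3; 0 0 0 0.5 0 -0.25 8.5; 0 0 0 0.5 0 -0.25 8.5; 0 0 0 0.5 0 -0.25 8.5; 0 0 0 0.5 0 -0.25 8.5; 0 0 0 0.5 0 -0.25 8.5; 0 0 0 0.5 0 -0.25 8.5'; python3 -c "
from plant import r; s=r.state(); print(s['position'],s['force'],s['gripper_width'],s['qpos'])"
```

```text
t: 8.48
position: [0.5681, -0.1993, 0.0748]
tool_rot: [0.201, 0.018, 0.979, -0.005]
force: [0.3, 0.8, -0.4]
gripper_width: 0.0851
finger_force: 0.0
[ 0.56807234 -0.19934983  0.07484253] [ 0.28779009  0.82972918 -0.35667243] 0.08509790507885147 [-0.65209994  0.37505091  1.95156338  0.46590967  0.52514215 -2.55836659]
```

The blank is against the stop and released. Next I retreat and move to a standoff over the knob, still leaning back 25° along the screw axis.

```bash
python3 - <<'E'
from h import *
R=leanR(CL,25); k=np.array([.6242,-.2015,.194]); row(k-R.as_matrix()[:,2]*.12,R)
E
```

```text
row rot [-0.2 -1.8 -0. ] cm [ -9.47  -0.07 -20.74] | t 8.48 F [ 0.3  0.8 -0.4] w 0.0851 ff 0.0 q [-0.65  0.38  1.95  0.47  0.53 -2.56]
```

```bash
python3 -m crank '0 0 0 0 0 -2 8.5; 0 0 0 0 0 -6 8.5; 0 0 0 0 0 -10 8.5; 0 0 0 0 0 -14 8.5; 0 -1.8 0 -3 0 -16 8.5; 0 -1.8 0 -6 0 -18.5 8.5; 0 -1.8 0 -9.47 -0.1 -20.74 8.5; 0 -1.8 0 -9.47 -0.1 -20.74 8.5; 0 -1.8 0 -9.47 -0.1 -20.74 8.5; 0 -1.8 0 -9.47 -0.1 -20.74 8.5'
python3 -m crank '0 0 0 0 0 0 8.5; 0 0 0 0 0 0 8.5; 0 0 0 0 0 0 8.5'
python3 - <<'E'
from h import *; from plant import r,optics; import pickle
R=leanR(CL,25); k=np.array([.6242,-.2015,.194]); row(k-R.as_matrix()[:,2]*.12,R)
c=optics.camera_info("wrist"); im=optics.snapshot("wrist")[:,:,::-1].copy(); pickle.dump(c,open("w3.pkl","wb"))
z=R.as_matrix()[:,2]
for o in (.016,-.016): print(proj(c,k-z*o))
cv2.imwrite("pics/w3.png",im)
E
```

```text
t: 9.32
position: [0.573, -0.1996, 0.302]
tool_rot: [0.215, 0.017, 0.976, -0.005]
force: [0.6, 0.7, -0.4]
gripper_width: 0.0852
finger_force: 0.0
t: 9.57
position: [0.5726, -0.1998, 0.3014]
tool_rot: [0.215, 0.018, 0.976, -0.005]
force: [-0.1, 0.3, 0.0]
gripper_width: 0.0847
finger_force: 0.0
row rot [-0.1 -0.2 -0.1] cm [-0.14  0.01 -0.09] | t 9.57 F [-0.1  0.3  0. ] w 0.0847 ff 0.0 q [-0.66  0.11  1.67  0.29  1.02 -2.3 ]
[311.57   249.2684]
[311.616  236.1666]
```

View pics/w3.png

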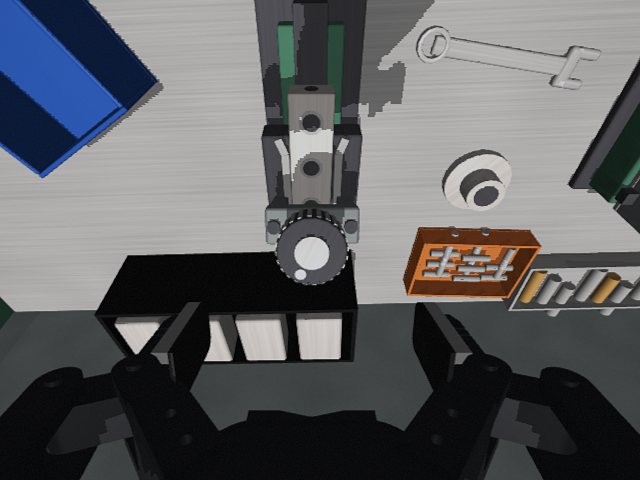

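The knob's top disc is at (312,253) against the predicted (312,249), so it is about 2 mm further in x. I approach, wound back 35° to gain joint-6 range.

```bash
python3 -m crank '0 0 -7 -0.2 0 2 8.5; 0 0 -14 -0.25 0 5 8.5; 0 0 -21 -0.25 0 8 8.5; 0 0 -28 -0.25 0 10.5 8.5; 0 0 -35 -0.25 0 12 8.5; 0 0 -35 -0.25 0 12 8.5; 0 0 -35 -0.25 0 12 8.5; 0 0 -35 -0.25 0 12 8.5'
python3 - <<'E'
from h import *
R=leanR(CL,25,-35); k=np.array([.6257,-.2015,.1935]); row(k,R)
E
```

```text
t: 10.28
position: [0.6264, -0.2026, 0.1961]
tool_rot: [0.205, -0.275, 0.937, -0.07]
force: [-1.1, 0.1, 0.4]
gripper_width: 0.0852
finger_force: 0.0
row rot [-0.2 -0.1 -0.2] cm [0.08 0.19 0.2 ] | t 10.28 F [-1.1  0.1  0.4] w 0.0852 ff 0.0 q [-0.6   0.29  1.72  0.32  0.78 -2.93]
```

```bash
python3 -m crank '0 0 0 0.05 0.1 0.15 8.5; 0 0 0 0.05 0.1 0.15 4; 0 0 0 0.05 0.1 0.15 4; 0 0 0 0.05 0.1 0.15 4; 0 0 0 0.05 0.1 0.15 4; 0 0 0 0.05 0.1 0.15 4; 0 0 0 0.05 0.1 0.15 4; 0 0 0 0.05 0.1 0.15 4'
python3 -m crank '0 0 7 0 0 0.03 4; 0 0 14 0 0 0.05 4; 0 0 21 0 0 0.08 4; 0 0 28 0 0 0.11 4; 0 0 35 0 0 0.13 4; 0 0 35 0 0 0.13 4'
python3 - <<'E'
from h import *; from plant import r
s=r.state(); print(q2R(s["tool_rot"]).inv().apply(s["force"]),q2R(s["tool_rot"]).inv().apply(s["wrist_torque"]),s["qpos"])
E
```

```text
t: 10.95
position: [0.626, -0.2018, 0.1946]
tool_rot: [0.205, -0.277, 0.936, -0.07]
force: [-2.5, 1.3, 4.5]
gripper_width: 0.0489
finger_force: 60.8
t: 11.45
position: [0.6265, -0.2015, 0.1933]
tool_rot: [0.216, 0.021, 0.976, -0.004]
force: [-3.7, 2.4, 5.0]
gripper_width: 0.0489
finger_force: 60.7
[ 1.312   2.2056 -6.1685] [-0.4666  0.4411  0.1377] [-0.5969  0.2884  1.7254  0.3233  0.7769 -2.3162]
```

```bash
python3 -m crank '0 0 7 0 0 0.03 4; 0 0 14 0 0 0.05 4; 0 0 21 0 0 0.08 4; 0 0 28 0 0 0.11 4; 0 0 35 0 0 0.13 4; 0 0 42 0 0 0.16 4; 0 0 49 0 0 0.19 4; 0 0 56 0 0 0.22 4; 0 0 63 0 0 0.24 4; 0 0 70 0 0 0.27 4'
python3 -m crank '0 0 7 0 0 0.03 4; 0 0 14 0 0 0.05 4; 0 0 21 0 0 0.08 4; 0 0 28 0 0 0.11 4; 0 0 35 0 0 0.13 4; 0 0 42 0 0 0.16 4; 0 0 49 0 0 0.19 4; 0 0 56 0 0 0.22 4; 0 0 63 0 0 0.24 4; 0 0 70 0 0 0.27 4'
python3 - <<'E'
from h import *; from plant import r
s=r.state(); print(q2R(s["tool_rot"]).inv().apply(s["force"]),q2R(s["tool_rot"]).inv().apply(s["wrist_torque"]),s["qpos"])
E
```

```text
t: 12.28
position: [0.6278, -0.2013, 0.1909]
tool_rot: [0.18, 0.577, 0.788, 0.121]
force: [-3.3, 2.1, 6.3]
gripper_width: 0.0487
finger_force: 60.8
t: 13.12
position: [0.629, -0.201, 0.1886]
tool_rot: [0.078, 0.924, 0.315, 0.202]
force: [-2.6, 4.7, 6.8]
gripper_width: 0.049
finger_force: 61.0
[ 3.2155 -3.2719 -7.3065] [ 0.8462  0.5148 -0.0746] [-0.594   0.2972  1.7262  0.3264  0.7673  0.1249]
```

```bash
python3 -m crank '0 0 7 0 0 0.03 4; 0 0 14 0 0 0.05 4; 0 0 21 0 0 0.08 4; 0 0 28 0 0 0.11 4; 0 0 35 0 0 0.13 4; 0 0 42 0 0 0.16 4; 0 0 49 0 0 0.19 4; 0 0 56 0 0 0.22 4; 0 0 63 0 0 0.24 4; 0 0 70 0 0 0.27 4'
python3 -m crank '0 0 7 0 0 0.03 4; 0 0 14 0 0 0.05 4; 0 0 21 0 0 0.08 4; 0 0 28 0 0 0.11 4; 0 0 35 0 0 0.13 4; 0 0 42 0 0 0.16 4; 0 0 49 0 0 0.19 4; 0 0 56 0 0 0.22 4; 0 0 63 0 0 0.24 4; 0 0 70 0 0 0.27 4'
python3 - <<'E'
from h import *; from plant import r
s=r.state(); print(q2R(s["tool_rot"]).inv().apply(s["force"]),q2R(s["tool_rot"]).inv().apply(s["wrist_torque"]),s["qpos"])
E
```

```text
t: 13.95
position: [0.6309, -0.2014, 0.1865]
tool_rot: [-0.052, 0.937, -0.273, 0.211]
force: [0.2, 2.7, 4.5]
gripper_width: 0.0487
finger_force: 61.1
t: 14.78
position: [0.6315, -0.2022, 0.1838]
tool_rot: [0.163, -0.612, 0.761, -0.143]
force: [-3.0, 0.4, 4.6]
gripper_width: 0.0487
finger_force: 61.5
[-0.1268  0.8148 -5.4175] [-0.273  -0.1419 -0.1013] [-0.5923  0.3064  1.7265  0.3275  0.7559  2.5667]
```

```bash
python3 -m crank '0 0 0 0 0 0 7; 0 0 0 0 0 0 7; 0 0 0 0 0 0 7; 0 0 0 0 0 0 7; 0 0 -7 0 0 0 7; 0 0 -14 0 0 0 7; 0 0 -21 0 0 0 7; 0 0 -28 0 0 0 7; 0 0 -35 0 0 0 7; 0 0 -40 0 0 0 7'
python3 -m crank '0 0 -7 0 0 0 7; 0 0 -14 0 0 0 7; 0 0 -21 0 0 0 7; 0 0 -28 0 0 0 7; 0 0 -35 0 0 0 7; 0 0 -42 0 0 0 7; 0 0 -49 0 0 0 7; 0 0 -56 0 0 0 7; 0 0 -63 0 0 0 7; 0 0 -70 0 0 0 7'
python3 -m crank '0 0 -7 0 0 0 7; 0 0 -14 0 0 0 7; 0 0 -21 0 0 0 7; 0 0 -28 0 0 0 7; 0 0 -35 0 0 0 7; 0 0 -42 0 0 0 7; 0 0 -49 0 0 0 7; 0 0 -56 0 0 0 7; 0 0 -63 0 0 0 7; 0 0 -70 0 0 0 7'
python3 - <<'E'
from h import *; from plant import r
s=r.state(); print(q2R(s["tool_rot"]).inv().apply(s["force"]),q2R(s["tool_rot"]).inv().apply(s["wrist_torque"]),s["qpos"])
E
```

```text
t: 15.62
position: [0.6311, -0.202, 0.1823]
tool_rot: [-0.103, 0.839, -0.5, 0.19]
force: [1.0, 0.3, -0.1]
gripper_width: 0.0699
finger_force: 0.0
t: 16.45
position: [0.6311, -0.202, 0.1823]
tool_rot: [0.025, 0.974, 0.071, 0.215]
force: [-0.4, -0.9, -0.0]
gripper_width: 0.0701
finger_force: 0.0
t: 17.28
position: [0.6311, -0.202, 0.1823]
tool_rot: [0.143, 0.757, 0.617, 0.162]
force: [-0.5, 0.1, 0.1]
gripper_width: 0.0702
finger_force: 0.0
[ 0.0641 -0.3914 -0.2909] [ 0.205  -0.0359 -0.0262] [-0.5924  0.3082  1.7274  0.3275  0.7556 -0.589 ]
```

```bash
python3 -m crank '0 0 0 0 0 0 4; 0 0 0 0 0 0 4; 0 0 0 0 0 0 4; 0 0 0 0 0 0 4; 0 0 0 0 0 0 4; 0 0 7 0 0 0.03 4; 0 0 14 0 0 0.05 4; 0 0 21 0 0 0.08 4; 0 0 28 0 0 0.11 4; 0 0 35 0 0 0.13 4'
python3 -c "
from plant import r; s=r.state(); print(s['qpos'][5],s['wrist_torque'],s['effort'][5])"
python3 -m crank '0 0 7 0 0 0.03 4; 0 0 14 0 0 0.05 4; 0 0 21 0 0 0.08 4; 0 0 28 0 0 0.11 4; 0 0 35 0 0 0.13 4'
python3 -c "
from plant import r; s=r.state(); print(s['qpos'][5],s['wrist_torque'],s['effort'][5])"
```

```text
t: 18.12
position: [0.6314, -0.2015, 0.1813]
tool_rot: [0.086, 0.91, 0.354, 0.198]
force: [-2.7, 1.6, 3.9]
gripper_width: 0.0485
finger_force: 61.4
0.03605927307715095 [0.43055818 0.54681907 0.34433949] -1.8211989104747772
t: 18.53
position: [0.632, -0.2009, 0.1801]
tool_rot: [0.022, 0.974, 0.064, 0.215]
force: [-1.5, 4.0, 3.6]
gripper_width: 0.0484
finger_force: 61.4
0.6465085116896299 [0.95426845 0.22020079 0.61658365] -1.818845383822918
```

```bash
python3 -m crank '0 0 7 0 0 0.03 4; 0 0 14 0 0 0.05 4; 0 0 21 0 0 0.08 4'
python3 -c "
from plant import r; s=r.state(); print(s['qpos'][5],s['wrist_torque'],s['effort'][5])"
python3 -m crank '0 0 7 0 0 0.03 4; 0 0 14 0 0 0.05 4'
python3 -c "
from plant import r; s=r.state(); print(s['qpos'][5],s['wrist_torque'],s['effort'][5])"
```

```text
t: 18.78
position: [0.6327, -0.2007, 0.1795]
tool_rot: [-0.017, 0.97, -0.114, 0.215]
force: [-0.3, 5.4, 4.1]
gripper_width: 0.0486
finger_force: 61.4
1.012808061298903 [ 1.15828386 -0.08574611  0.70613781] -1.8169992417097092
t: 18.95
position: [0.6332, -0.2007, 0.1795]
tool_rot: [-0.043, 0.948, -0.232, 0.212]
force: [-0.8, 4.1, 6.2]
gripper_width: 0.0488
finger_force: 61.7
1.2569032727388878 [ 1.18803927 -0.25689489  0.78431383] -1.765385940670967
```

```bash
cat > q.py <<'E'
from h import *; from plant import r
s=r.state(); R=q2R(s["tool_rot"]).inv(); print("q6",s["qpos"][5],"F",R.apply(s["force"]),"T",R.apply(s["wrist_torque"]),s["effort"][5])
E
python3 q.py; python3 -m crank '0 0 7 0 0 0.03 4; 0 0 14 0 0 0.05 4; 0 0 14 0 0 0.05 4'; python3 q.py;  python3 -m crank '0 0 7 0 0 0.03 4; 0 0 14 0 0 0.05 4; 0 0 14 0 0 0.05 4'; python3 q.py
```

```text
q6 1.2569032727388878 F [-0.1017 -4.4645 -6.0473] T [ 1.371  -0.4136 -0.2048] -1.765385940670967
t: 19.2
position: [0.6336, -0.2008, 0.1795]
tool_rot: [-0.068, 0.913, -0.344, 0.206]
force: [-0.7, 5.8, 6.3]
gripper_width: 0.0489
finger_force: 61.7
q6 1.499652673580642 F [-2.2371 -5.5916 -6.1085] T [ 1.3426 -0.6332 -1.215 ] 2.9966329783201218
t: 19.45
position: [0.6338, -0.2019, 0.1793]
tool_rot: [-0.092, 0.865, -0.452, 0.197]
force: [-2.0, 2.1, 6.8]
gripper_width: 0.0484
finger_force: 62.6
q6 1.7432232564436168 F [-0.948  -2.0195 -7.0441] T [ 0.084  -0.2946 -1.3861] 2.933090776205063
```

The torque jumped to −1.2 and then −1.4 N m and stayed flat: the screw is on its stop and the pads are slipping. I let go, back off and check.

```bash
python3 -m crank '0 0 0 0 0 0 8.5; 0 0 0 0 0 0 8.5; 0 0 0 0 0 0 8.5; 0 0 0 0 0 0 8.5; 0 0 0 0 0 0 8.5; 0 0 0 0 0 -3 8.5; 0 0 0 0 0 -7 8.5; 0 0 0 0 0 -11 8.5; 0 0 0 0 0 -12 8.5; 0 0 0 0 0 -12 8.5'; python3 q.py
python3 - <<'E'
from h import *; from plant import r,optics; import pickle
pickle.dump(optics.camera_info("wrist"),open("w4.pkl","wb"))
im={n:optics.snapshot(n)[:,:,::-1].copy() for n in ["wrist","side","top"]}
for n in im: cv2.imwrite(f"pics/{n}4.png",im[n])
m=np.zeros((600,800,3),np.uint8)
m[:300,:400]=cv2.resize(im["wrist"],(400,300)); m[300:,:400]=cv2.resize(im["side"][220:345,320:487],(400,300),interpolation=2)
m[:,400:]=cv2.resize(im["side"],(800,600))[0:600,200:600] 
cv2.imwrite("pics/m4.png",m)
E
```

```text
t: 20.28
position: [0.5833, -0.2011, 0.2915]
tool_rot: [-0.091, 0.865, -0.451, 0.2]
force: [-0.5, -0.5, -0.2]
gripper_width: 0.0852
finger_force: 0.0
q6 1.7655505488095626 F [ 0.046   0.7262 -0.0038] T [-0.1321 -0.0789  0.0131] 0.03436014172621071
```

View pics/m4.png

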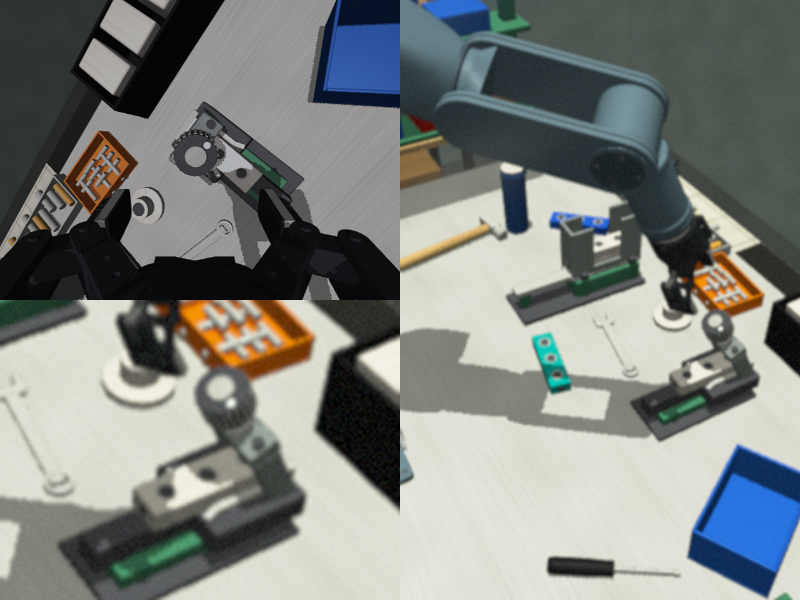

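The clamp's knob is down, the blank lies flat under the foot, the two blanks are still in the chute and the other objects are undisturbed. One confirming twist follows, with a fresh grip.

```bash
python3 -m crank '0 0 -7 0 0 3 8.5; 0 0 -14 0 0 7 8.5; 0 0 -21 0 0 11 8.5; 0 0 -28 0 0 12 8.5; 0 0 -28 0 0 12 8.5; 0 0 -28 0 0 12 4; 0 0 -28 0 0 12 4; 0 0 -28 0 0 12 4; 0 0 -28 0 0 12 4; 0 0 -28 0 0 12 4'; python3 q.py
python3 -m crank '0 0 0 0 0 0 4; 0 0 5 0 0 0 4; 0 0 5 0 0 0 4'; python3 q.py; python3 -m crank '0 0 5 0 0 0 4; 0 0 10 0 0 0 4; 0 0 10 0 0 0 4'; python3 q.py;python3 -m crank '0 0 5 0 0 0 4; 0 0 10 0 0 0 4; 0 0 10 0 0 0 4'; python3 q.py
```

```text
t: 21.27
position: [0.6335, -0.2023, 0.1798]
tool_rot: [-0.041, 0.949, -0.229, 0.213]
force: [-0.2, 1.1, 2.2]
gripper_width: 0.0484
finger_force: 62.3
q6 1.2509470672135057 F [ 0.1931 -1.297  -2.1123] T [ 0.1091 -0.2162  0.0629] -0.0031673917692387477
t: 21.52
position: [0.6334, -0.2023, 0.1797]
tool_rot: [-0.05, 0.938, -0.27, 0.211]
force: [-2.3, 2.3, 5.6]
gripper_width: 0.0487
finger_force: 62.9
q6 1.3390914474026505 F [-0.8954 -2.0065 -6.0516] T [ 0.2149 -0.2744 -1.5801] 2.6807789504528046
t: 21.77
position: [0.6343, -0.2028, 0.18]
tool_rot: [-0.068, 0.911, -0.35, 0.207]
force: [0.4, -0.2, 5.0]
gripper_width: 0.0484
finger_force: 62.7
q6 1.512618967244108 F [ 2.0295 -1.3991 -4.3531] T [ 0.3178  0.0589 -1.5682] 2.791496068239212
t: 22.02
position: [0.6346, -0.2036, 0.1802]
tool_rot: [-0.085, 0.877, -0.428, 0.201]
force: [0.8, -2.2, 6.0]
gripper_width: 0.0487
finger_force: 62.5
q6 1.685353907506061 F [ 3.8768 -1.1249 -4.9879] T [ 0.1137  0.5387 -1.4767] 2.741812840104103
```

The torque goes to −1.58 N m within 5°, so the screw is hard on its stop. I release, withdraw and check numerically that nothing moved, then hand in.

```bash
python3 -m crank '0 0 0 0 0 0 8.5; 0 0 0 0 0 0 8.5; 0 0 0 0 0 0 8.5; 0 0 0 0 0 0 8.5; 0 0 0 0 0 0 8.5; 0 0 0 0 0 -3 8.5; 0 0 0 0 0 -7 8.5; 0 0 0 0 0 -11 8.5; 0 0 0 0 0 -12 8.5; 0 0 0 0 0 -12 8.5'
python3 -m crank '0 0 0 0 0 0 8.5; 0 0 0 0 0 0 8.5; 0 0 0 0 0 0 8.5'
python3 - <<'E'
from plant import r,optics; import cv2, numpy as np
a=cv2.imread("pics/side4.png"); b=optics.snapshot("side")[:,:,::-1]; d=cv2.absdiff(cv2.GaussianBlur(a,(5,5),0),cv2.GaussianBlur(np.ascontiguousarray(b),(5,5),0)).max(2)
print("clamp diff",(d[235:350,360:450]>40).sum(),"chute diff",(d[160:260,245:350]>40).sum(), r.state()["finger_force"], r.state()["t"])
print(r.hand_in())
E
```

```text
t: 22.85
position: [0.5832, -0.2009, 0.2913]
tool_rot: [-0.086, 0.877, -0.428, 0.202]
force: [0.5, -0.4, 0.7]
gripper_width: 0.0852
finger_force: 0.0
t: 23.1
position: [0.5822, -0.1994, 0.2844]
tool_rot: [-0.087, 0.878, -0.429, 0.196]
force: [-0.2, -0.8, -0.2]
gripper_width: 0.0854
finger_force: 0.0
clamp diff 65 chute diff 0 0.0 23.15
the job is handed in; nothing more can be done
None
```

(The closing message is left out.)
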